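Seat the kinematic stage top

ROBOT

A 6-joint arm with a two-finger parallel gripper is mounted at the origin on a cart in front of the work surface, level with it; the furniture and walls round the work are solid. World frame = base frame: x ahead of the robot, y to its left, z up, the work surface at z = 0. Lengths are in m, angles in rad, forces in N, time in s.
With the tool pointing down it reaches from about 0.3 to 0.875 m from the base axis. Payload 6.4 kg.
Tool frame: the origin (TCP) lies at the very end of the fingers, on their centre line; the grasp point (between the pads) lies tcp_to_grasp behind it (tcp_to_grasp is the distance from the TCP to the grasp point, in m); z points along the fingers, y is the direction in which the jaws open and shut (so a half turn about z gives the same grasp; the last joint's range is limited). The gripper opens to 85 mm and grips with 20 to 120 N. Pads are 22 mm wide; open, the fingers measure 114 mm over their backs; the gripper's body (76 mm by 85 mm) begins 54 mm behind the grasp point. The pads swing forward as they close: fully open they stand 13 mm farther back than shut.
Start: joints at [1.125, 0.181, 1.607, -0, 1.354, -0.206], TCP at [0.137, 0.559, 0.231] pointing down, gripper open.
Joint ranges: [-2.99, 2.99], [-0.89, 2.07], [0.3, 2.58], [-1.14, 4.28], [0, 2.63], [-3.12, 3.12]. Speed limits (rad/s): [2.57, 2.57, 3.01, 3.14, 3.14, 3.14].

INTERFACE

Orientations are given as a unit quaternion [w, x, y, z].
In Python, from bench import get_obs, camera, hand_in, tcp_to_grasp gives the robot as it stands.
- The arm moves only by the shell command python3 -m inch 'ROWS' [OPENING]. ROWS is JSON, a list of rows, each an object with "delta_pos": the shift along the tool's x, y, z in cm, a list of three; "rotation": the turn, a rotation vector about the tool's x, y, z in rad, a list of three. In form: [{"delta_pos": [x, y, z], "rotation": [rx, ry, rz]}, ...]. A call has 1 to 10 rows; each row shifts and turns the commanded pose from where the row before left it, along the tool's axes as they then stand; what a row does not reach is not made up. A row lasts 1/10 s, in which the tool goes at most 50 mm and 8.59 degrees, less where a joint would pass 70% of its speed; a pose out of reach is approached as far as the arm can. A call is refused whole if a number of a shift passes 5 or a number of a turn 0.15, either way. A call with a gripper value outside its range is refused whole. OPENING is the finger opening in cm, from 0 to 8.54, set as the call begins (- or left out, the last holds). The fingers move at their own pace and stop on an object; the grip force is fixed at half the most. Time passes only in rows, so rows that do not move let the fingers close. It gives the time, the measured TCP pose, the force and the opening at its end, in the units of the state.
- get_obs(): the state, without advancing time (a new reading comes with each control period).
- camera(name): name is "scene" or "top" or "wrist"; returns a dict with "color" (384x512x3 uint8, red, green, blue), "vfov" (degrees; the focal length in pixels is half the picture's height over the tangent of half this angle, whatever the lens; pixels are square), "cx", "cy" (the principal point, pixels), "eye" and "orientation" of the camera in the world; the wrist camera has in their place "T_tool_cam" (4x4, takes a point from camera to tool coordinates, whose origin is the TCP and whose axes are the flange's). Camera axes: x right, y down, z forward; pixel columns grow to the right and rows downward; lengths in m; the calibration is good to about 2 mm. A picture is of the moment at which its call begins: read the wrist's pose just before it. There is no depth.
- hand_in(): hands the job in, once; it reports no verdict.
The state is a dict: "time_s": time; "q": joint angles; "dq": joint speeds; "joint_efforts": joint torques, N m; "eef_pos": TCP position; "eef_rot": TCP orientation; "wrist_force": force on the tool from outside, world axes, zero at the start; "torque": the same for the moment, N m; "opening": opening from 0.0 (shut) to 1.0 (fully open).
Only numpy, scipy, OpenCV 4.12 (cv2) and the standard library are available. Lean on these libraries where they do the work, as an engineer would, in place of code of your own. Each camera call takes 0.05 s, during which the arm holds its last target.

TASK

Pick up the blue three-legged stage top by its black sprung knob and set it on the steel kinematic base so that its ball feet settle fully home in the cone, the groove and the flat; where the seat carriage is clamped along the base is not known, so rest the feet lightly on the rails and slide along them until they drop in. With the feet home, press the knob down about half of its spring travel to bed the stage top in, never pressing the spring to its stop nor loading the base hard, then let go. Leave the beaker, the brown bottle and the tape roll alone.

Things in the scene. Friction and masses are not known exactly. Their poses are not given: they have to be found in the camera images.
- stage: Blue stage top: rounded triangular plate on three ball feet, 0.3 to 0.5 kg in all. Origin under the knob's axis, level with the undersides of the balls; z up. The plate spans x -18 to 66, y -56 to 56, z 16 to 24 mm; centre of mass about 15 mm toward +x. It starts standing on a black rubber pad 150 x 150 x 6 mm.
- knob (a joint): How far the stage top's knob is pressed down, m: 0 free (as when it is carried or left alone), 0.014 at its hard stop. The spring takes 2 N to start and 0.5 N more for each mm.
- knob_grip (a point): Where to grip the knob, 60 mm above the stage origin when free. The knob is a black square block, 24 x 24 mm with sides along the stage's x and y, from 38 to 72 mm above the stage origin, on a steel stem; it slides straight down toward the plate when pressed and cannot turn or tilt. The plate's top is 36 mm below this point.
- cone_foot (a point): Underside of the ball foot for the cone, at (0, -42, 0) mm in the stage's frame. All three feet are polished steel balls of 12 mm diameter, sliding friction about 0.4, the ball's centre 6 mm above this point.
- groove_foot (a point): Underside of the ball foot for the groove, at (0, 42, 0) mm in the stage's frame.
- flat_foot (a point): Underside of the single ball foot for the flat seat, at (52, 0, 0) mm in the stage's frame.
- base: Kinematic base, fixed to the bench: dark plate 204 x 150 x 10 mm spanning x -97 to 107, y -75 to 75 mm of its frame, origin on the bench, with aluminium guides along x at its sides, 19.5 mm high. Between them a carriage with two rails and the seats is clamped (it does not yield) somewhere from -25 to +25 mm along the base's x from its middle place; its place is not reported.
- seat_mid (a point): Fixed on the base: where the stage's origin would lie when seated if the carriage were at its middle place, (0, 0, 38.65) mm in the base's frame. The true seated place is up to 25 mm from it along the base's x and not off in y. Seated, the stage is level, its axes along the base's, flat foot toward +x, origin 38.65 mm above the bench.
- cone_mid (a point): Fixed on the base at (0, -42, 42) mm: centre of the brass-rimmed cone's mouth if the carriage were at its middle place. The cone is sunk in the middle of the flat top of a steel rail along x, 124 mm long, 27 mm wide, top 42 mm above the bench; mouth 10.8 mm wide, walls 60 degrees steep. A ball drops 3.35 mm below the rail top; sliding on from there meets clear sideways resistance.
- groove_mid (a point): Fixed on the base at (0, 42, 42) mm: middle of the groove's mouth if the carriage were at its middle place. The brass V groove runs along y across the middle of a second rail like the first; mouth 10.8 mm wide in x, walls 60 degrees steep; a ball drops 3.35 mm.
- flat_mid (a point): Fixed on the base at (52, 0, 38.65) mm: centre of the flat seat if the carriage were at its middle place; a steel block 40 mm (x) by 24 mm (y), 38.65 mm above the bench. Cone, groove, flat and both rails shift together with the carriage.
- beaker: Clear 100 ml beaker, 53 mm wide, 67 mm high, standing; origin at the centre of its underside. Bystander.
- reagent_brown: Brown reagent bottle with a black cap, 48 mm wide, 90 mm high; origin at the centre of its underside. Bystander.
- tape_roll: Roll of paper tape lying flat, 75 mm wide, 24 mm high; origin at the centre of its underside. Bystander.

How it is judged:
On the way, in this order (a step that is already met when the one before it is completed fails the run):
1. the stage top is lifted off the pad (height (world z) of stage above 0.03 m), for 0.1 s.
2. its feet home in the seats (as at the end), the knob is pressed down more than 4.5 mm for 0.2 s (x of stage in the frame of base between -0.029 and 0.029 m and y of stage in the frame of base between -0.003 and 0.003 m and z of stage in the frame of base between 0.03715 and 0.03995 m and x of flat_foot in the frame of base above 0.02 m and angle between the x axis of stage and the x axis of base, either way round below 0.05 rad and angle between stage's own z axis and vertical below 0.022 rad and value of joint knob above 0.0045 m), for 0.2 s.
At the end, for the whole second after the job is handed in: The stage top rests on the base, released and still (under 10 mm/s), knob free (under 2 mm): origin 37.15 to 39.95 mm above the bench, within 3 mm of the base's centre line and 29 mm of seat_mid along it, level within 0.022 rad, axes within 0.05 rad of the base's, flat foot toward the base's +x (x of stage in the frame of base between -0.029 and 0.029 m and y of stage in the frame of base between -0.003 and 0.003 m and z of stage in the frame of base between 0.03715 and 0.03995 m and x of flat_foot in the frame of base above 0.02 m and angle between the x axis of stage and the x axis of base, either way round below 0.05 rad and angle between stage's own z axis and vertical below 0.022 rad and value of joint knob below 0.002 m and linear speed of stage below 0.01 m/s and contact force between the fingers and stage below 0.1 N); the robot touches nothing.
It fails at once if the knob's spring is pressed to its stop (more than 13.3 mm) (value of joint knob above 0.0133 m).
It fails at once if the stage top loads the base with more than 25 N (contact force between stage and base above 25 N).
It fails at once if the beaker, the brown bottle or the tape roll is moved more than 20 mm (distance of any of beaker, reagent_brown, tape_roll from where it was at the start of the episode above 0.02 m).
It also fails if it takes over 51 s, if anything falls off the work surface, if the arm or the gripper's body presses on something with over 40 N, if the wrist force passes 120 N, or if a joint passes its speed limit or range.

## Working session

There is one attempt and no reset: what is moved stays moved. The work goes in short steps, Python scripts to look and compute and a shell command to move; the robot and the scene stay as the last step left them, time stands still between calls to the robot, and variables do not carry over. Pictures are saved under pics/ and viewed, and the job is handed in when it is done.

```bash
ls; mkdir -p pics; python3 - <<'E'
from bench import *
import cv2
o=get_obs();print(o, tcp_to_grasp)
for n in ["scene","top","wrist"]:
    c=camera(n);cv2.imwrite(f"pics/{n}0.png",c["color"][:,:,::-1]);print(n,{k:v for k,v in c.items() if k!="color"})
E
```

```text
pics
{'time_s': 0.0, 'q': array([ 1.12470786e+00,  1.81536754e-01,  1.60799262e+00, -4.08954999e-05,
        1.35381250e+00, -2.06315414e-01]), 'dq': array([-6.78742650e-04,  8.87817330e-04,  1.13059999e-05, -1.40105825e-03,
       -2.22612567e-03,  6.24714280e-04]), 'joint_efforts': array([ 4.73154560e-04, -4.44881594e+01, -3.51332331e+01, -1.90671817e-04,
        9.06303845e-03, -1.77080068e-05]), 'eef_pos': array([0.13631362, 0.55804144, 0.23039401]), 'eef_rot': array([-2.61354704e-04,  1.19595117e-01,  9.92822362e-01, -8.34885103e-04]), 'wrist_force': array([-0.75475874, -0.1892995 , -0.95723478]), 'torque': array([ 0.02481586,  0.044388  , -0.00541469]), 'opening': 1.0003093198485669} 0.0187
scene {'vfov': 47.121428903166915, 'cx': 258.32016787760705, 'cy': 194.73958286933976, 'eye': array([-0.08890978, -0.6240109 ,  0.75324847]), 'orientation': array([-0.42930448,  0.81882301, -0.33888928,  0.1743003 ])}
top {'vfov': 48.867675251368134, 'cx': 255.07083457207247, 'cy': 195.03753262986095, 'eye': array([0.38767655, 0.0920019 , 1.25602918]), 'orientation': array([ 0.06938494, -0.67093786,  0.73469179, -0.07249894])}
wrist {'vfov': 59.32508165719407, 'cx': 256.84530441018285, 'cy': 194.1677754496459, 'T_tool_cam': array([[ 1.07641620e-03, -9.58944869e-01, -2.83590514e-01,
         7.27029350e-02],
       [ 9.99999177e-01,  1.23024505e-03, -3.64334723e-04,
        -4.94810621e-04],
       [ 6.98262740e-04, -2.83589889e-01,  9.58945404e-01,
        -1.43657060e-01],
       [ 0.00000000e+00,  0.00000000e+00,  0.00000000e+00,
         1.00000000e+00]])}
```

View pics/scene0.png

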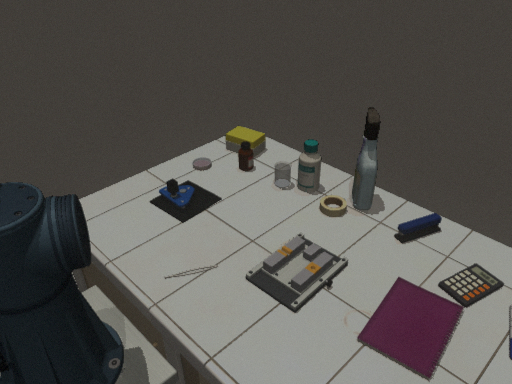

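View pics/top0.png

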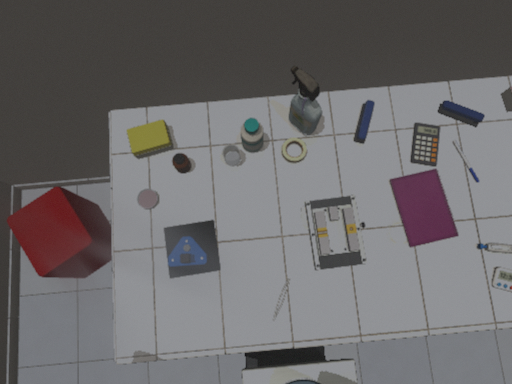

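View pics/wrist0.png

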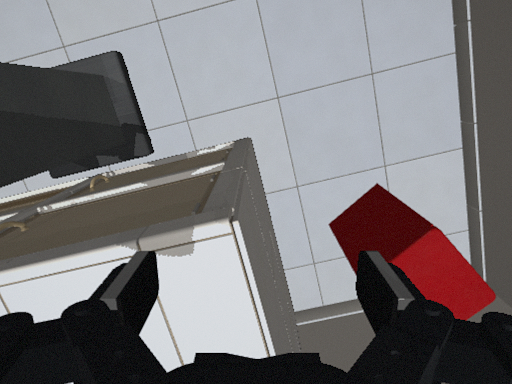

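```bash
cat > h.py <<'E'
import numpy as np,cv2
from bench import *
from scipy.spatial.transform import Rotation as R
def rot(q): return R.from_quat([q[1],q[2],q[3],q[0]]).as_matrix()
def f(c): return 192/np.tan(np.radians(c["vfov"]/2))
def pose(c,o=None):
    if "eye" in c: return rot(c["orientation"]),c["eye"]
    T=np.eye(4);T[:3,:3]=rot(o["eef_rot"]);T[:3,3]=o["eef_pos"];T=T@c["T_tool_cam"];return T[:3,:3],T[:3,3]
def ray(c,u,v,z,o=None):
    M,e=pose(c,o);d=M@np.array([(u-c["cx"])/f(c),(v-c["cy"])/f(c),1]);return e+d*(z-e[2])/d[2]
def proj(c,p,o=None):
    M,e=pose(c,o);q=M.T@(np.array(p)-e);return f(c)*q[:2]/q[2]+[c["cx"],c["cy"]]
E
python3 - <<'E'
from h import *
t=camera("top");s=camera("scene")
def crop(c,x0,y0,x1,y1,k,n):
    im=np.minimum(c["color"][y0:y1,x0:x1,::-1].astype(float)*1.6,255).astype(np.uint8)
    cv2.imwrite(n,cv2.resize(im,None,fx=k,fy=k,interpolation=cv2.INTER_CUBIC))
crop(t,155,210,229,284,8,"pics/t_stage.png")
crop(t,295,185,375,280,6,"pics/t_base.png")
crop(s,145,170,225,225,8,"pics/s_stage.png")
crop(s,240,230,355,310,6,"pics/s_base.png")
for u,v in [(187,258),(335,232),(187,237)]: print(ray(t,u,v,0.03))
E
```

```text
[0.47075204 0.28679039 0.03      ]
[ 0.50663867 -0.14626393  0.03      ]
[0.53109121 0.28328621 0.03      ]
```

View pics/t_stage.png

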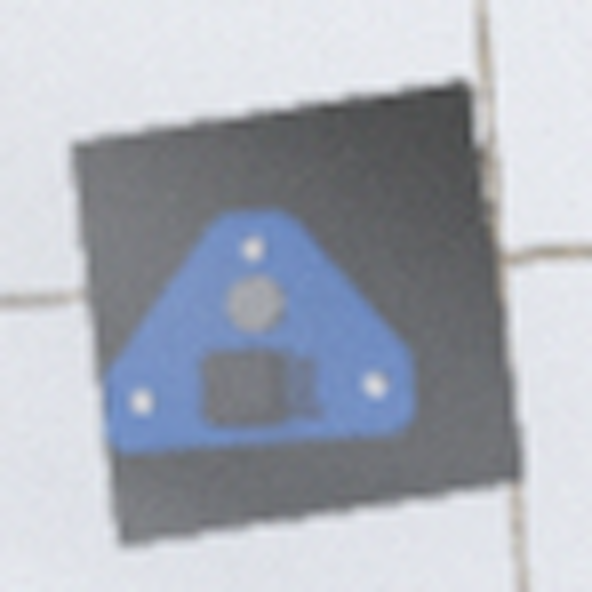

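View pics/t_base.png

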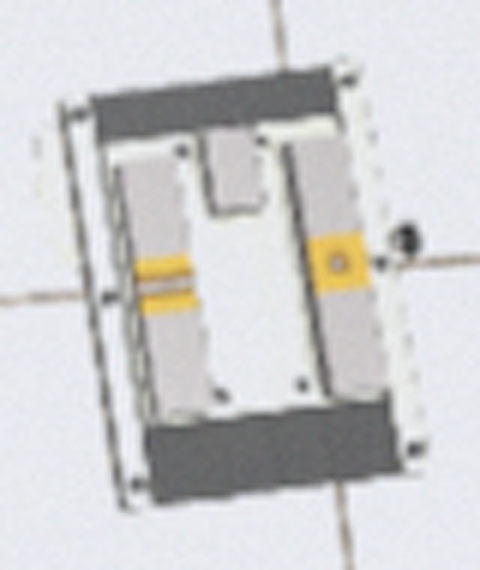

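View pics/s_stage.png

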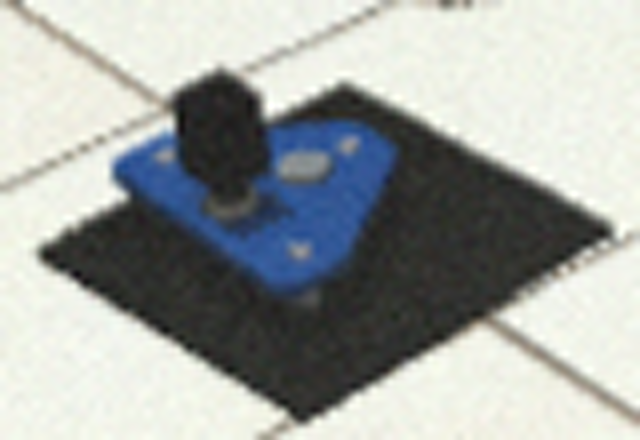

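View pics/s_base.png

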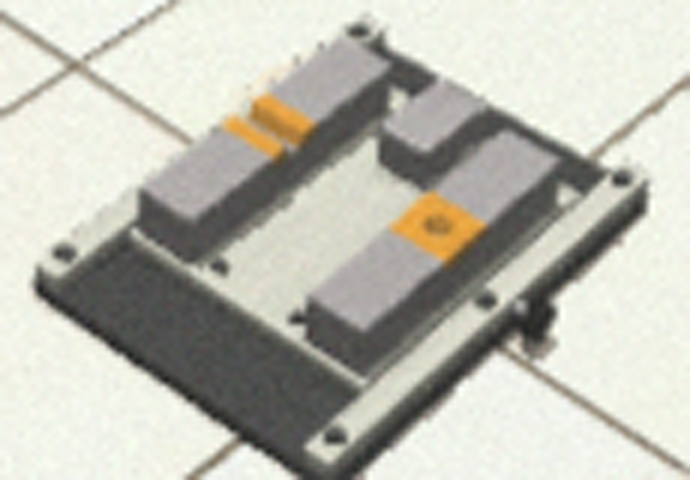

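```bash
python3 - <<'E'
from h import *
t=camera("top");s=camera("scene")
up=lambda c,x,y,k,z,x0,y0: ray(c,(x+.5)/k-.5+x0,(y+.5)/k-.5+y0,z)
F=up(t,254,248,8,.030,155,210);L=up(t,141,402,8,.030,155,210);Rr=up(t,375,386,8,.030,155,210)
print("dots F,L,R",F,L,Rr); m=(L+Rr)/2
print("lens",np.linalg.norm(L-Rr),np.linalg.norm(F-m),"origin",m,"yaw",np.arctan2(*(F-m)[[1,0]]),np.arctan2(-(L-Rr)[0],(L-Rr)[1]))
print("knobtop",up(t,243,386,8,.078,155,210))
for nm,c,k,x0,y0,pts in [("top",t,6,295,185,[(340,264),(164,287)]),("scene",s,6,240,230,[(438,224),(270,130)])]:
    C=up(c,*pts[0],k,.042,x0,y0);G=up(c,*pts[1],k,.042,x0,y0)
    print(nm,C,G,np.linalg.norm(C-G),(C+G)/2,"yaw",np.arctan2(-(G-C)[0],(G-C)[1]))
# base ends: guide corner holes (z .0195): top crop
H=[up(t,*p,6,.0195,295,185) for p in [(80,115),(348,79),(415,449),(138,485)]]
print(H,"centre",np.mean(H,0)); 
d=(H[0]+H[1]-H[2]-H[3]);print("yaw",np.arctan2(d[1],d[0]))
E
```

```text
dots F,L,R [0.52095135 0.28587225 0.03      ] [0.46944587 0.32951516 0.03      ] [0.46753361 0.24538249 0.03      ]
lens 0.08415439641572617 0.0524853015056321 origin [0.46848974 0.28744882 0.03      ] yaw -0.03004297378857732 -0.022725185844599417
knobtop [0.46852727 0.28481509 0.078     ]
top [ 0.51103503 -0.19179261  0.042     ] [ 0.50768879 -0.10631482  0.042     ] 0.08554326378220307 [ 0.50936191 -0.14905371  0.042     ] yaw 0.03912747956943756
scene [ 0.51300677 -0.18853705  0.042     ] [ 0.50703935 -0.10734467  0.042     ] 0.08141138188786462 [ 0.51002306 -0.14794086  0.042     ] yaw 0.07336538436315287
[array([ 0.59849378, -0.07896016,  0.0195    ]), array([ 0.60445468, -0.21348091,  0.0195    ]), array([ 0.42120089, -0.22090954,  0.0195    ]), array([ 0.41622549, -0.0859447 ,  0.0195    ])] centre [ 0.51009371 -0.14982383  0.0195    ]
yaw 0.03941132009505535
```

```bash
cat >> h.py <<'E'
def plan(p,yaw=None,o=None):
    "p: TCP target; yaw: wanted angle of tool y minus 90deg, tool down. prints rotvec (tool) and then shift in the rotated tool axes, cm"
    o=o or get_obs();M=rot(o["eef_rot"])
    if yaw is not None:
        c,s=np.cos(yaw),np.sin(yaw);T=np.array([[-c,-s,0],[-s,c,0],[0,0,-1]]).T
        T=np.array([[-c,-s,0],[-s,c,0],[0,0,-1.]]);T=np.column_stack([[-c,-s,0],[-s,c,0],[0,0,-1]])
        print("rotvec",R.from_matrix(M.T@T).as_rotvec().round(4));M=T
    print("shift cm",(M.T@(np.array(p)-o["eef_pos"])*100).round(3),"t",o["time_s"])
E
python3 - <<'E'
from h import *
plan([.4685,.287,.2],-.026)
E
```

```text
rotvec [-4.000e-04 -1.000e-04 -2.138e-01]
shift cm [-33.894 -26.272   3.107] t 0.35
```

```bash
python3 -m inch '[{"delta_pos":[0,0,0],"rotation":[0,0,-0.107]},{"delta_pos":[0,0,0],"rotation":[0,0,-0.107]},{"delta_pos":[-4.2,-3.3,0.4],"rotation":[0,0,0]},{"delta_pos":[-4.2,-3.3,0.4],"rotation":[0,0,0]},{"delta_pos":[-4.2,-3.3,0.4],"rotation":[0,0,0]},{"delta_pos":[-4.2,-3.3,0.4],"rotation":[0,0,0]},{"delta_pos":[-4.2,-3.3,0.4],"rotation":[0,0,0]},{"delta_pos":[-4.2,-3.3,0.4],"rotation":[0,0,0]},{"delta_pos":[-4.2,-3.3,0.4],"rotation":[0,0,0]},{"delta_pos":[-4.2,-3.2,0.3],"rotation":[0,0,0]}]'; python3 - <<'E'
from h import *
plan([.4685,.287,.2],-.026)
E
```

```text
time_s: 1.35
eef_pos: [0.4455, 0.3031, 0.2023]
eef_rot: [0.0, 0.013, 1.0, 0.0]
wrist_force: [0.1, -0.8, -0.7]
opening: 0.999
rotvec [0.0003 0.0003 0.0001]
shift cm [-2.337 -1.551  0.233] t 1.35
```

```bash
python3 -m inch '[{"delta_pos":[-0.2,0,0],"rotation":[0,0,0]},{"delta_pos":[0,0,0],"rotation":[0,0,0]},{"delta_pos":[0,0,0],"rotation":[0,0,0]}]'; python3 - <<'E'
from h import *
plan([.4685,.287,.2],-.026)
o=get_obs();c=camera("wrist");np.savez("w1.npz",color=c["color"]);cv2.imwrite("pics/w1.png",c["color"][:,:,::-1])
for p in [(0,0,.03),(0,.042,.03),(0,-.042,.03),(.052,0,.03),(0,0,.078)]:
    y=-.026;q=[.4685+np.cos(y)*p[0]-np.sin(y)*p[1],.287+np.sin(y)*p[0]+np.cos(y)*p[1],p[2]];print(p,proj(c,q,o))
E
```

```text
time_s: 1.65
eef_pos: [0.4454, 0.3052, 0.2022]
eef_rot: [-0.0, 0.013, 1.0, 0.0]
wrist_force: [-0.8, 0.5, 0.8]
opening: 0.999
rotvec [ 0.0001 -0.0008  0.0008]
shift cm [-2.358 -1.759  0.22 ] t 1.65
(0, 0, 0.03) [239.32390806 197.22421692]
(0, 0.042, 0.03) [282.19873406 197.30644516]
(0, -0.042, 0.03) [196.4485299  197.14198761]
(0.052, 0, 0.03) [239.97641182 245.84161083]
(0, 0, 0.078) [236.45725569 213.81668382]
```

View pics/w1.png

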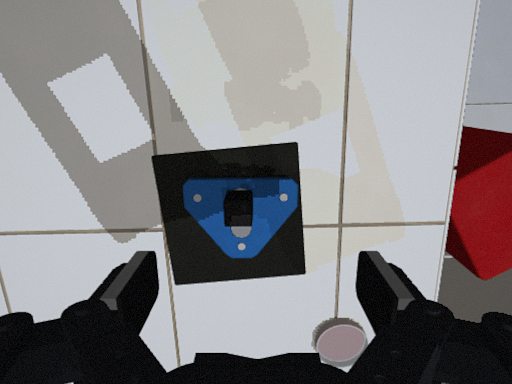

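```bash
python3 - <<'E'
from h import *
o=get_obs();c=camera("wrist")
im=c["color"].astype(int);m=((im.min(2)>90)&(im.max(2)-im.min(2)<60)).astype(np.uint8)
m[:170]=0;m[262:]=0;m[:,:180]=0;m[:,302:]=0
n,l,st,ce=cv2.connectedComponentsWithStats(m)
P=[]
for i in range(1,n): print(st[i],ce[i])
for g in [(197,198),(284,198),(242,246)]:
    i=1+np.argmin(np.linalg.norm(ce[1:]-g,axis=1));P.append(ray(c,*ce[i],.030,o));print(ce[i])
r,l_,F=P;m=(r+l_)/2
print(P,np.linalg.norm(r-l_),np.linalg.norm(F-m),"orig",m,np.arctan2(*(F-m)[[1,0]]),np.arctan2(-(l_-r)[0],(l_-r)[1]))
# knob top face: dark blob
y=-.02
E
```

```text
[299 170   3  42  75] [300.45333333 185.85333333]
[279 193   9   9  53] [282.77358491 197.13207547]
[193 195   8   7  42] [196.61904762 197.9047619 ]
[231 227  20  11 177] [240.36723164 231.15254237]
[237 243   8   8  48] [240.625      246.27083333]
[196.61904762 197.9047619 ]
[282.77358491 197.13207547]
[240.625      246.27083333]
[array([0.46805917, 0.24545381, 0.03      ]), array([0.46921244, 0.32990276, 0.03      ]), array([0.52082303, 0.28668493, 0.03      ])] 0.08445681684793074 0.05219667355640229 orig [0.46863581 0.28767828 0.03      ] -0.019032095058231602 -0.013655490693677703
```

```bash
python3 -m inch '[{"delta_pos":[-1.2,-0.9,0],"rotation":[0,0,-0.008]},{"delta_pos":[-1.1,-0.9,0],"rotation":[0,0,0]},{"delta_pos":[0,0,3],"rotation":[0,0,0]},{"delta_pos":[0,0,3],"rotation":[0,0,0]},{"delta_pos":[0,0,3],"rotation":[0,0,0]},{"delta_pos":[0,0,2],"rotation":[0,0,0]},{"delta_pos":[0,0,0],"rotation":[0,0,0]},{"delta_pos":[0,0,0],"rotation":[0,0,0]}]'; python3 - <<'E'
from h import *
plan([.4686,.2875,.0475],-.018)
o=get_obs();c=camera("wrist");cv2.imwrite("pics/w2.png",c["color"][:,:,::-1])
E
```

```text
time_s: 2.55
eef_pos: [0.4688, 0.2864, 0.0927]
eef_rot: [-0.0, 0.009, 1.0, -0.0]
wrist_force: [1.0, -0.0, -0.5]
opening: 0.997
rotvec [-0.0001 -0.0002  0.0007]
shift cm [0.026 0.107 4.519] t 2.55
```

View pics/w2.png

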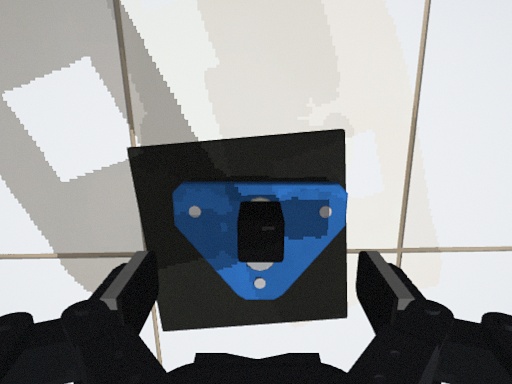

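```bash
python3 -m inch '[{"delta_pos":[0,0.1,2],"rotation":[0,0,0]},{"delta_pos":[0,0,1.5],"rotation":[0,0,0]},{"delta_pos":[0,0,1],"rotation":[0,0,0]},{"delta_pos":[0,0,0],"rotation":[0,0,0]},{"delta_pos":[0,0,0],"rotation":[0,0,0]}]'; python3 -m inch '[{"delta_pos":[0,0,0],"rotation":[0,0,0]},{"delta_pos":[0,0,0],"rotation":[0,0,0]},{"delta_pos":[0,0,0],"rotation":[0,0,0]},{"delta_pos":[0,0,0],"rotation":[0,0,0]},{"delta_pos":[0,0,0],"rotation":[0,0,0]},{"delta_pos":[0,0,0],"rotation":[0,0,0]}]' 0.5;python3 -m inch '[{"delta_pos":[0,0,0],"rotation":[0,0,0]},{"delta_pos":[0,0,0],"rotation":[0,0,0]}]'
```

```text
time_s: 3.1
eef_pos: [0.469, 0.2872, 0.0475]
eef_rot: [-0.0, 0.009, 1.0, 0.0]
wrist_force: [0.5, 0.1, 0.4]
opening: 0.998
time_s: 3.7
eef_pos: [0.469, 0.2872, 0.0476]
eef_rot: [0.0, 0.009, 1.0, 0.0]
wrist_force: [-0.7, 1.1, 2.4]
opening: 0.271
time_s: 3.9
eef_pos: [0.469, 0.2872, 0.0474]
eef_rot: [0.0, 0.009, 1.0, 0.0]
wrist_force: [-0.6, 0.9, 1.4]
opening: 0.274
```

```bash
python3 -m inch '[{"delta_pos":[0,0,-1],"rotation":[0,0,0]},{"delta_pos":[0,0,-2],"rotation":[0,0,0]},{"delta_pos":[0,0,-3],"rotation":[0,0,0]},{"delta_pos":[0,0,-3],"rotation":[0,0,0]},{"delta_pos":[0,0,-2],"rotation":[0,0,0]},{"delta_pos":[0,0,0],"rotation":[0,0,0]},{"delta_pos":[0,0,0],"rotation":[0,0,0]}]'; python3 - <<'E'
from h import *
o=get_obs();c=camera("wrist");cv2.imwrite("pics/w3.png",c["color"][:,:,::-1])
im=c["color"].astype(int);m=((im.min(2)>80)&(im.max(2)-im.min(2)<60)).astype(np.uint8)
n,l,st,ce=cv2.connectedComponentsWithStats(m)
for i in range(1,n):
    if 30<st[i][4]<1500: print(st[i],ce[i])
print(o["eef_pos"],o["wrist_force"],o["torque"])
E
```

```text
time_s: 4.6
eef_pos: [0.4684, 0.2869, 0.1568]
eef_rot: [-0.0, 0.009, 1.0, -0.0]
wrist_force: [-1.4, -0.2, -4.2]
opening: 0.276
[244 223  27   7 142] [256.88028169 226.65492958]
[168 233  16  15 167] [175.46706587 239.86227545]
[331 233  16  14 173] [338.80346821 239.6416185 ]
[210 276  10  11  52] [215.90384615 279.98076923]
[295 276  11  11  53] [297.96226415 279.67924528]
[251 319  14  13 142] [257.43661972 325.11971831]
[ 218  326   79   33 1251] [256.45803357 346.52278177]
[101 338  23  27 253] [112.46640316 350.45059289]
[391 338  23  27 252] [401.48809524 350.70634921]
[139 367  19  17 142] [149.92253521 377.28873239]
[357 367  18  17 134] [363.8358209  377.23134328]
[0.46842989 0.28686572 0.15682871] [-1.36385203 -0.1984332  -4.24290604] [-0.00684323  0.12801925  0.01208483]
```

View pics/w3.png

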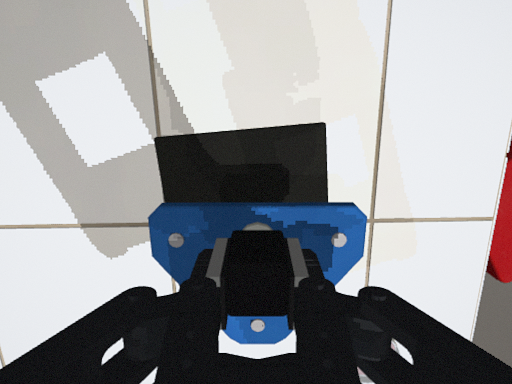

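```bash
cat >> h.py <<'E'
def stage_in_tool(c,px):
    obj=np.array([[0,-.042,.024],[0,.042,.024],[.052,0,.024]])
    K=np.array([[f(c),0,c["cx"]],[0,f(c),c["cy"]],[0,0,1]])
    n,rv,tv=cv2.solveP3P(obj,np.array(px,float),K,None,cv2.SOLVEPNP_P3P)
    out=[]
    for r,t in zip(rv,tv):
        T=np.eye(4);T[:3,:3]=cv2.Rodrigues(r)[0];T[:3,3]=t.ravel();T=c["T_tool_cam"]@T
        # tool->: ideal orientation diag(-1,1,-1)
        out.append((T[:3,3]*1000,R.from_matrix(np.diag([-1,1,-1.])@T[:3,:3]).as_rotvec()))
    return out
E
python3 - <<'E'
from h import *
c=camera("wrist");px=[(175.47,239.86),(338.8,239.64),(257.44,325.12)]
for t,r in stage_in_tool(c,px): print(t.round(2),r.round(4))
Ti=np.linalg.inv(c["T_tool_cam"])
# constrained: level, plane at tool z=17.4mm
for p in px:
    d=c["T_tool_cam"][:3,:3]@[(p[0]-c["cx"])/f(c),(p[1]-c["cy"])/f(c),1];e=c["T_tool_cam"][:3,3]
    print(((e+d*(.0174-e[2])/d[2])*1000).round(2))
E
```

```text
[ 1.35 -0.15 39.96] [0.0082 0.007  0.0065]
[-22.09  -0.2   21.86] [-2.0000e-04 -1.3227e+00  2.9000e-03]
[  0.41 -42.63  17.4 ]
[ 0.65 42.12 17.4 ]
[-51.65  -0.    17.4 ]
```

```bash
python3 - <<'E'
from h import *
plan([.60,-.149,.19],.039)
E
```

```text
rotvec [-0.0011 -0.0032 -0.0569]
shift cm [-11.536 -44.04   -3.457] t 4.7
```

```bash
python3 -m inch '[{"delta_pos":[0,-2,-1],"rotation":[0,0,-0.057]},{"delta_pos":[-1,-3.5,-1],"rotation":[0,0,0]},{"delta_pos":[-1,-3.5,-1],"rotation":[0,0,0]},{"delta_pos":[-1,-3.5,0],"rotation":[0,0,0]},{"delta_pos":[-1,-3.5,0],"rotation":[0,0,0]},{"delta_pos":[-1,-3.5,0],"rotation":[0,0,0]},{"delta_pos":[-1,-3.5,0],"rotation":[0,0,0]},{"delta_pos":[-1,-3.5,0],"rotation":[0,0,0]},{"delta_pos":[-1,-3.5,0],"rotation":[0,0,0]},{"delta_pos":[-1,-3.5,0],"rotation":[0,0,0]}]';  python3 - <<'E'
from h import *
plan([.60,-.149,.19],.039)
E
```

```text
time_s: 5.7
eef_pos: [0.57, -0.0453, 0.1852]
eef_rot: [-0.002, -0.02, 1.0, 0.001]
wrist_force: [1.2, 0.2, -3.8]
opening: 0.269
rotvec [ 0.0012 -0.0034  0.    ]
shift cm [ -2.598 -10.476  -0.481] t 5.7
```

```bash
python3 -m inch '[{"delta_pos":[-1,-3,0],"rotation":[0,0,0]},{"delta_pos":[-1,-3,0],"rotation":[0,0,0]},{"delta_pos":[-0.3,-2,0],"rotation":[0,0,0]},{"delta_pos":[0,0,0],"rotation":[0,0,0]},{"delta_pos":[0,0,0],"rotation":[0,0,0]}]';  python3 - <<'E'
from h import *
plan([.60,-.149,.19],.039)
o=get_obs();c=camera("wrist");cv2.imwrite("pics/w4.png",c["color"][:,:,::-1])
import pickle;pickle.dump((o,c),open("w4.pkl","wb"))
E
```

```text
time_s: 6.2
eef_pos: [0.596, -0.1227, 0.1859]
eef_rot: [-0.001, -0.019, 1.0, 0.001]
wrist_force: [-1.4, -0.7, -3.3]
opening: 0.269
rotvec [ 0.0017 -0.0024 -0.0006]
shift cm [-0.298 -2.641 -0.405] t 6.2
```

View pics/w4.png

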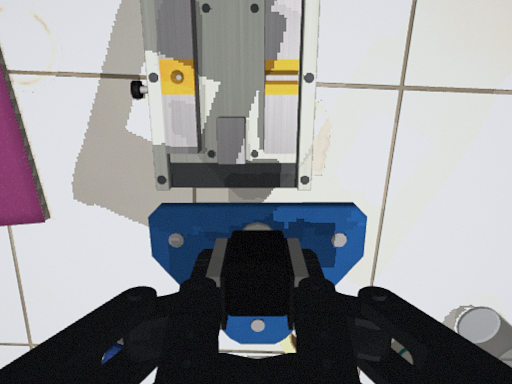

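```bash
python3 - <<'E'
from h import *
import pickle;o,c=pickle.load(open("w4.pkl","rb"))
hsv=cv2.cvtColor(c["color"],cv2.COLOR_RGB2HSV)
m=((hsv[...,0]>15)&(hsv[...,0]<30)&(hsv[...,1]>150)&(hsv[...,2]>90)).astype(np.uint8)
m[:40]=0;m[110:]=0
m=cv2.morphologyEx(m,cv2.MORPH_OPEN,np.ones((2,2)))
n,l,st,ce=cv2.connectedComponentsWithStats(m)
for i in range(1,n):
    if st[i][4]>30: print(st[i],ce[i])
im=np.minimum(c["color"][50:105,145:310,::-1]*1.3,255).astype(np.uint8)
cv2.imwrite("pics/w4c.png",cv2.resize(im,None,fx=4.5,fy=4.5,interpolation=cv2.INTER_CUBIC))
E
```

```text
[ 161   61   36   34 1113] [178.42228212  77.39802336]
[266  61  33  14 446] [282.43497758  67.30044843]
[266  82  33  13 420] [281.65714286  87.97619048]
```

View pics/w4c.png

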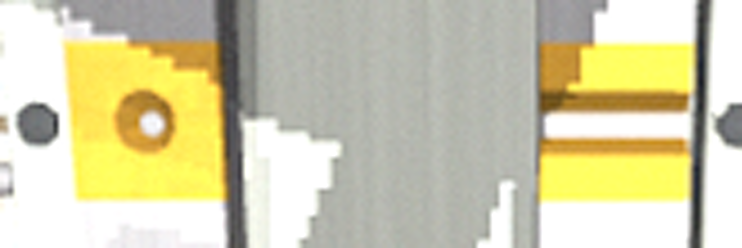

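```bash
python3 - <<'E'
from h import *
import pickle;o,c=pickle.load(open("w4.pkl","rb"))
C=ray(c,178.2,77.3,.042,o);G=ray(c,282,77.5,.042,o)
m=(C+G)/2;print(C,G,np.linalg.norm(C-G),m,"yaw",np.arctan2(-(G-C)[0],(G-C)[1]))
h=[ray(c,*p,.0195,o) for p in [(153,77),(309,77),(161.5,180),(305,180)]]
print(h)
a=(h[0]-h[2])+(h[1]-h[3]);print("yaw",np.arctan2(-a[1],-a[0]), "mid line y",[(h[0]+h[1])/2,(h[2]+h[3])/2])
# stage-tool with updated
px=[(175.5,239.8),(338.8,239.6),(257.5,325.1)]
M=rot(o["eef_rot"])
print(o["eef_pos"]+M@np.array([.0005,-.0002,.041]), R.from_matrix(M@np.diag([-1,1,-1.])).as_rotvec())
E
```

```text
[ 0.51206063 -0.1897754   0.042     ] [ 0.5088992  -0.10602635  0.042     ] 0.08380870032380759 [ 0.51047991 -0.14790087  0.042     ] yaw 0.03773093260397078
[array([ 0.51177807, -0.21665484,  0.0195    ]), array([ 0.50640922, -0.08099472,  0.0195    ]), array([ 0.60396006, -0.21294906,  0.0195    ]), array([ 0.59862726, -0.0771262 ,  0.0195    ])]
yaw 0.041052287192103534 mid line y [array([ 0.50909364, -0.14882478,  0.0195    ]), array([ 0.60129366, -0.14503763,  0.0195    ])]
[ 0.59540066 -0.12288297  0.14494656] [0.00162246 0.00245931 0.03842921]
```

```bash
python3 - <<'E'
from h import *
plan([.5026,-.1484,.186],.0395)
E
python3 -m inch '[{"delta_pos":[1.5,-0.5,0],"rotation":[0.0017,-0.0024,-0.001]},{"delta_pos":[2.5,-0.7,0],"rotation":[0,0,0]},{"delta_pos":[2.5,-0.6,0],"rotation":[0,0,0]},{"delta_pos":[1.5,-0.4,0],"rotation":[0,0,0]},{"delta_pos":[1,0,0],"rotation":[0,0,0]},{"delta_pos":[0,0,0],"rotation":[0,0,0]},{"delta_pos":[0,0,0],"rotation":[0,0,0]}]'
python3 - <<'E'
from h import *
plan([.5026,-.1484,.096],.0395)
E
```

```text
rotvec [ 0.0015 -0.002  -0.0001]
shift cm [ 9.442 -2.253  0.025] t 6.25
time_s: 6.95
eef_pos: [0.5084, -0.1481, 0.1875]
eef_rot: [0.002, -0.02, 1.0, -0.001]
wrist_force: [-0.2, -0.9, -3.0]
opening: 0.274
rotvec [-0.0019  0.0034  0.0014]
shift cm [ 5.810e-01 -3.000e-03  9.151e+00] t 6.95
```

```bash

python3 -m inch '[{"delta_pos":[0.3,0,2],"rotation":[0,0,0]},{"delta_pos":[0.25,0,2.5],"rotation":[0,0,0]},{"delta_pos":[0,0,2.5],"rotation":[0,0,0]},{"delta_pos":[0,0,1.5],"rotation":[0,0,0]},{"delta_pos":[0,0,0.6],"rotation":[0,0,0]},{"delta_pos":[0,0,0],"rotation":[0,0,0]},{"delta_pos":[0,0,0],"rotation":[0,0,0]}]'
for i in 1 2 3; do python3 -m inch '[{"delta_pos":[0,0,0],"rotation":[0,0,0]}]' | grep -v opening;done
python3 - <<'E'
from h import *
plan([.5026,-.1484,.096],.0395)
c=camera("scene");cv2.imwrite("pics/s5.png",cv2.resize(c["color"][180:320,220:380,::-1],None,fx=4.5,fy=4.5,interpolation=cv2.INTER_CUBIC))
E
```

```text
time_s: 7.65
eef_pos: [0.5036, -0.1493, 0.097]
eef_rot: [0.002, -0.02, 1.0, -0.001]
wrist_force: [0.4, 0.0, -4.1]
opening: 0.27
time_s: 7.75
eef_pos: [0.5036, -0.1495, 0.0973]
eef_rot: [0.002, -0.02, 1.0, -0.001]
wrist_force: [0.9, 0.4, -3.9]
time_s: 7.85
eef_pos: [0.5033, -0.1494, 0.0972]
eef_rot: [0.002, -0.02, 1.0, -0.001]
wrist_force: [-0.0, 0.3, -3.8]
time_s: 7.95
eef_pos: [0.503, -0.1493, 0.0968]
eef_rot: [0.002, -0.02, 1.0, -0.001]
wrist_force: [0.1, 0.1, -3.3]
rotvec [-0.0023  0.0034  0.0007]
shift cm [0.034 0.094 0.081] t 7.95
```

View pics/s5.png

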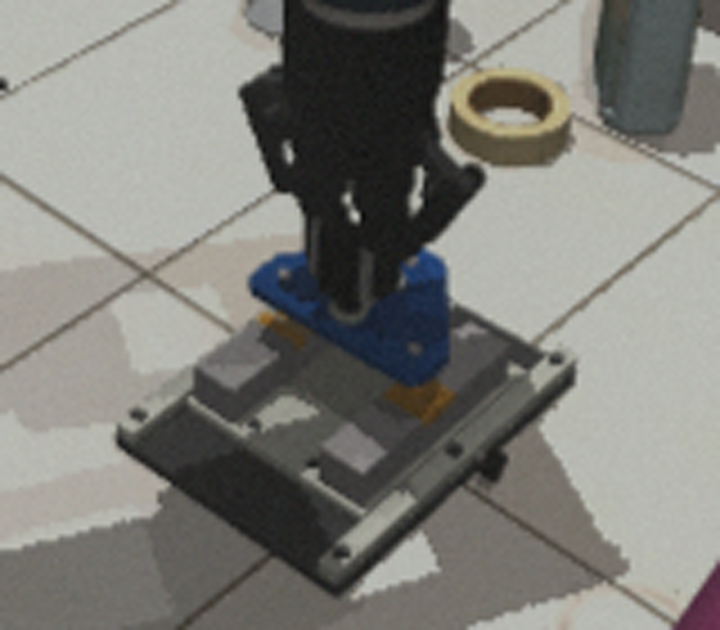

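```bash

python3 -m inch '[{"delta_pos":[0,0.09,0.4],"rotation":[-0.002,0.0034,0.0007]},{"delta_pos":[0,0,0.5],"rotation":[0,0,0]},{"delta_pos":[0,0,0.2],"rotation":[0,0,0]},{"delta_pos":[0,0,0],"rotation":[0,0,0]},{"delta_pos":[0,0,0],"rotation":[0,0,0]}]'
for i in 1 2 3 4 5; do python3 -m inch '[{"delta_pos":[0,0,0.1],"rotation":[0,0,0]},{"delta_pos":[0,0,0],"rotation":[0,0,0]}]' | grep -v opening;done
```

```text
time_s: 8.5
eef_pos: [0.5025, -0.1482, 0.085]
eef_rot: [-0.001, -0.02, 1.0, 0.0]
wrist_force: [0.2, 0.4, -3.2]
opening: 0.267
time_s: 8.7
eef_pos: [0.5027, -0.1483, 0.0842]
eef_rot: [-0.0, -0.02, 1.0, 0.0]
wrist_force: [-0.1, 0.2, -3.1]
time_s: 8.9
eef_pos: [0.5028, -0.1483, 0.0836]
eef_rot: [-0.0, -0.02, 1.0, -0.0]
wrist_force: [-1.2, 1.2, 1.4]
time_s: 9.1
eef_pos: [0.5028, -0.1483, 0.0825]
eef_rot: [-0.0, -0.02, 1.0, -0.0]
wrist_force: [-0.9, 0.6, 2.3]
time_s: 9.3
eef_pos: [0.5028, -0.1483, 0.0813]
eef_rot: [-0.0, -0.02, 1.0, 0.0]
wrist_force: [-1.0, 0.9, 2.5]
time_s: 9.5
eef_pos: [0.5028, -0.1483, 0.0802]
eef_rot: [-0.0, -0.02, 1.0, 0.0]
wrist_force: [-0.2, 0.3, 3.6]
```

```bash

python3 -m inch '[{"delta_pos":[0,0,0.08],"rotation":[0,0,0]},{"delta_pos":[0,0,0],"rotation":[0,0,0]},{"delta_pos":[0,0,0],"rotation":[0,0,0]}]'
for i in 1 2 3 4 5; do python3 -m inch '[{"delta_pos":[-0.1,0,0],"rotation":[0,0,0]},{"delta_pos":[0,0,0],"rotation":[0,0,0]}]' | grep -E "pos|force";done
```

```text
time_s: 9.8
eef_pos: [0.5028, -0.1483, 0.0795]
eef_rot: [-0.0, -0.02, 1.0, 0.0]
wrist_force: [-0.4, -0.4, 2.9]
opening: 0.271
eef_pos: [0.5031, -0.1482, 0.0792]
wrist_force: [-2.9, 0.4, 3.3]
eef_pos: [0.5043, -0.1481, 0.0792]
wrist_force: [-2.9, -1.1, 4.4]
eef_pos: [0.5059, -0.1481, 0.0794]
wrist_force: [-1.4, -0.5, 3.9]
eef_pos: [0.5073, -0.1481, 0.0796]
wrist_force: [0.1, 1.0, 3.4]
eef_pos: [0.5085, -0.1482, 0.0797]
wrist_force: [1.3, 0.4, 2.6]
```

```bash

for i in 1 2 3 4; do python3 -m inch '[{"delta_pos":[-0.05,0,0],"rotation":[0,0,0]},{"delta_pos":[0,0,0],"rotation":[0,0,0]}]' | grep -E "pos|force";done
```

```text
eef_pos: [0.5086, -0.1481, 0.0796]
wrist_force: [1.5, 0.2, 3.0]
eef_pos: [0.5087, -0.1481, 0.0794]
wrist_force: [0.6, 0.4, 3.4]
eef_pos: [0.5092, -0.1481, 0.0794]
wrist_force: [0.7, 0.4, 2.8]
eef_pos: [0.5099, -0.148, 0.0795]
wrist_force: [1.7, 0.9, 2.3]
```

```bash

for i in 1 2 3; do python3 -m inch '[{"delta_pos":[-0.05,0,0],"rotation":[0,0,0]},{"delta_pos":[0,0,0],"rotation":[0,0,0]}]' | grep -E "pos|force";done
python3 - <<'E'
from h import *
for n,b in [("scene",(180,320,220,380)),("wrist",(0,384,0,512))]:
    c=camera(n);a=c["color"][b[0]:b[1],b[2]:b[3],::-1]
    if n=="scene": a=cv2.resize(a,None,fx=4.5,fy=4.5,interpolation=cv2.INTER_CUBIC)
    cv2.imwrite(f"pics/{n}6.png",a)
E
```

```text
eef_pos: [0.5104, -0.1481, 0.0795]
wrist_force: [2.9, -0.2, 3.0]
eef_pos: [0.5107, -0.148, 0.0794]
wrist_force: [2.5, -1.0, 2.4]
eef_pos: [0.5108, -0.148, 0.0792]
wrist_force: [0.5, -2.5, 2.6]
```

View pics/scene6.png

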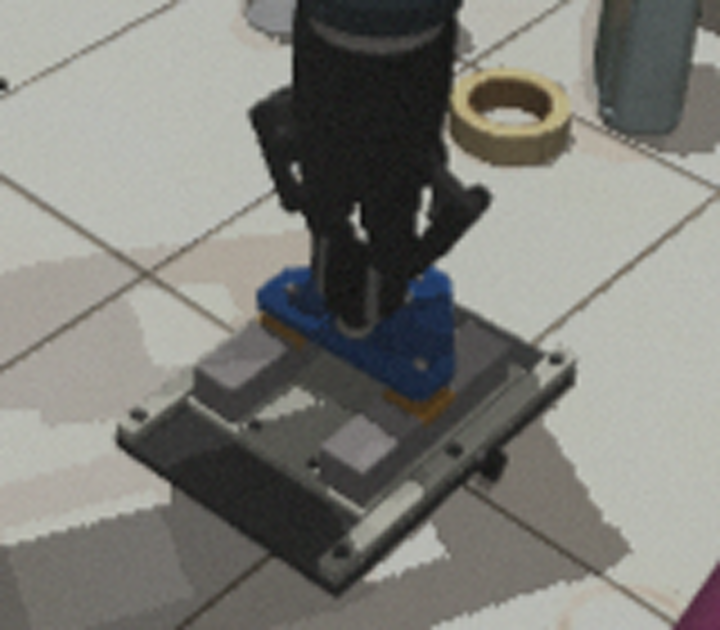

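View pics/wrist6.png

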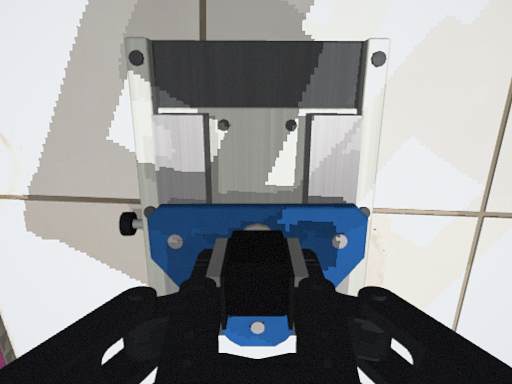

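```bash
cat >> h.py <<'E'
def dots(c):
    im=c["color"].astype(int);m=((im.min(2)>80)&(im.max(2)-im.min(2)<60)).astype(np.uint8)
    n,l,st,ce=cv2.connectedComponentsWithStats(m);r=[]
    for g in [(175,240),(339,240),(257,325)]:
        k=[i for i in range(1,n) if 80<st[i][4]<260 and np.linalg.norm(ce[i]-g)<10];r.append(ce[k[0]] if k else None)
    return r
E
python3 - <<'E'
from h import *
o=get_obs();c=camera("wrist");d=dots(c);print(d,d[1][0]-d[0][0]);
if d[2] is not None:
  for t,r in stage_in_tool(c,d): print(t.round(2),r.round(4))
print(o["eef_pos"],o["wrist_force"],o["torque"], R.from_matrix(rot(o["eef_rot"])@np.diag([-1,1,-1.])).as_rotvec())
E
```

```text
[array([174.74853801, 241.22222222]), array([339.47191011, 240.97191011]), array([257.23287671, 327.08219178])] 164.72337210066362
[ 1.29 -0.24 38.43] [-0.0007  0.0061  0.0027]
[-22.17  -0.16  20.11] [ 0.0014 -1.3319  0.0027]
[ 0.51080519 -0.14801007  0.07923375] [ 0.24889488 -2.36920048  2.04182382] [-0.4385036  -0.06472963 -0.07693407] [0.00014419 0.00157514 0.03953755]
```

```bash

python3 -m inch '[{"delta_pos":[0,-0.05,0],"rotation":[0,0,0]},{"delta_pos":[0,0,0],"rotation":[0,0,0]},{"delta_pos":[0,0,0],"rotation":[0,0,0]}]' | grep -E "pos|force"
for i in 1 2; do python3 -m inch '[{"delta_pos":[-0.05,0,0],"rotation":[0,0,0]},{"delta_pos":[0,0,0],"rotation":[0,0,0]}]' | grep -E "pos|force";done
python3 - <<'E'
from h import *
o=get_obs();c=camera("wrist");d=dots(c);print(d,d[1][0]-d[0][0]);
for t,r in stage_in_tool(c,d)[:1]: print(t.round(2),r.round(4))
print(o["wrist_force"])
E
```

```text
eef_pos: [0.5109, -0.1481, 0.0792]
wrist_force: [0.4, -1.4, 2.5]
eef_pos: [0.511, -0.1482, 0.0791]
wrist_force: [-2.1, -1.0, 2.8]
eef_pos: [0.5112, -0.1481, 0.0789]
wrist_force: [-3.2, -1.5, 3.9]
[array([174.61627907, 241.22674419]), array([339.65934066, 240.99450549]), array([257.27891156, 327.19047619])] 165.04306158957323
[ 1.45 -0.2  38.12] [0.0006 0.007  0.0032]
[-3.21123674 -1.48059011  3.89479987]
```

```bash

python3 -m inch '[{"delta_pos":[0.07,-0.05,0],"rotation":[0,0,0]},{"delta_pos":[0,0,0],"rotation":[0,0,0]},{"delta_pos":[0,0,0],"rotation":[0,0,0]}]' | grep -E "pos|force"
for i in 1 2 3; do python3 -m inch '[{"delta_pos":[0,0,0.1],"rotation":[0,0,0]},{"delta_pos":[0,0,0],"rotation":[0,0,0]}]' | grep -E "pos|force";done
python3 - <<'E'
from h import *
o=get_obs();c=camera("wrist");d=dots(c);print(d,d[1][0]-d[0][0]);
for t,r in stage_in_tool(c,d)[:1]: print(t.round(2),r.round(4))
print(o["wrist_force"])
E
```

```text
eef_pos: [0.5111, -0.1484, 0.0792]
wrist_force: [-3.5, 2.0, 1.7]
eef_pos: [0.5112, -0.1484, 0.0781]
wrist_force: [-3.3, 3.0, 3.1]
eef_pos: [0.5112, -0.1484, 0.0771]
wrist_force: [-4.0, 3.4, 3.6]
eef_pos: [0.5112, -0.1485, 0.0762]
wrist_force: [-3.6, 4.3, 3.2]
[array([173.54237288, 243.38983051]), array([341.07821229, 243.42458101]), array([257.49655172, 330.54482759])] 167.53583940914686
[ 1.39  0.   35.44] [0.0097 0.0063 0.0056]
[-3.55920358  4.34367701  3.17732253]
```

```bash

python3 -m inch '[{"delta_pos":[0.05,0.04,0],"rotation":[0,0,0]},{"delta_pos":[0,0,0],"rotation":[0,0,0]},{"delta_pos":[0,0,0],"rotation":[0,0,0]}]' | grep -E "pos|force"
for i in 1 2 ; do python3 -m inch '[{"delta_pos":[0,0,0.1],"rotation":[0,0,0]},{"delta_pos":[0,0,0],"rotation":[0,0,0]}]' | grep -E "pos|force";done
```

```text
eef_pos: [0.5111, -0.1484, 0.0765]
wrist_force: [-3.4, 3.6, 4.1]
eef_pos: [0.5111, -0.1484, 0.0753]
wrist_force: [-2.2, 4.3, 3.3]
eef_pos: [0.511, -0.1485, 0.0743]
wrist_force: [-2.2, 4.0, 4.9]
```

```bash

python3 -m inch '[{"delta_pos":[0.04,0.06,0.05],"rotation":[0,0,0]},{"delta_pos":[0,0,0.06],"rotation":[0,0,0]},{"delta_pos":[0,0,0],"rotation":[0,0,0]},{"delta_pos":[0,0,0],"rotation":[0,0,0]},{"delta_pos":[0,0,0],"rotation":[0,0,0]}]' | grep -E "pos|force|time"
python3 - <<'E'
from h import *
o=get_obs();c=camera("wrist");d=dots(c);print(d,d[1][0]-d[0][0]);
for t,r in stage_in_tool(c,d)[:1]: print(t.round(2),r.round(4))
print(o["wrist_force"],o["torque"])
c=camera("scene");cv2.imwrite("pics/s7.png",cv2.resize(c["color"][180:320,220:380,::-1],None,fx=4.5,fy=4.5,interpolation=cv2.INTER_CUBIC))
E
```

```text
time_s: 15.25
eef_pos: [0.511, -0.1483, 0.0736]
wrist_force: [-0.0, 2.5, 5.2]
[array([172.28248588, 245.79096045]), array([342.23783784, 245.7027027 ]), array([257.29220779, 333.86363636])] 169.95535196213163
[ 1.29 -0.15 32.91] [-0.      0.0059  0.0019]
[-0.02255588  2.46934506  5.15027086] [ 0.36017468  0.01703452 -0.03808779]
```

View pics/s7.png

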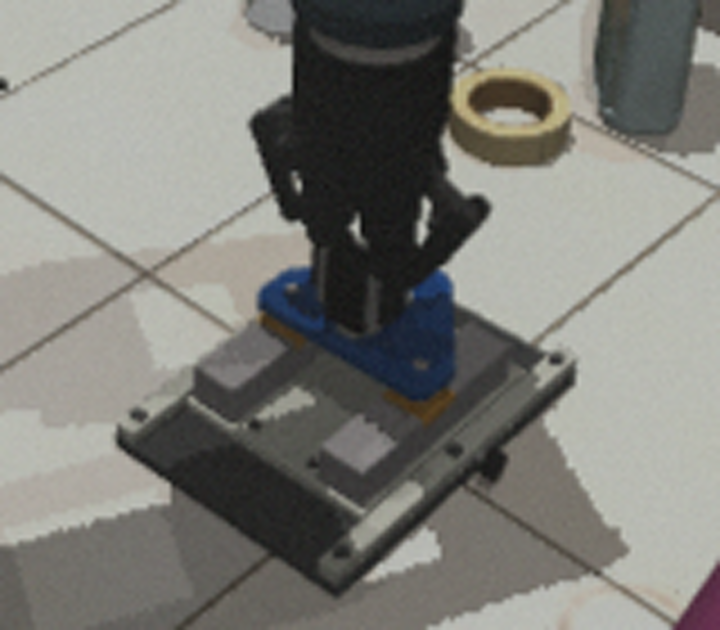

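```bash

python3 -m inch '[{"delta_pos":[0,0.03,0],"rotation":[0,0,0]},{"delta_pos":[0,0,0],"rotation":[0,0,0]},{"delta_pos":[0,0,-0.1],"rotation":[0,0,0]},{"delta_pos":[0,0,-0.1],"rotation":[0,0,0]},{"delta_pos":[0,0,-0.1],"rotation":[0,0,0]},{"delta_pos":[0,0,-0.1],"rotation":[0,0,0]},{"delta_pos":[0,0,-0.1],"rotation":[0,0,0]},{"delta_pos":[0,0,-0.05],"rotation":[0,0,0]},{"delta_pos":[0,0,0],"rotation":[0,0,0]},{"delta_pos":[0,0,0],"rotation":[0,0,0]}]' | grep -E "pos|force|time"
python3 - <<'E'
from h import *
o=get_obs();c=camera("wrist");d=dots(c);print(d[1][0]-d[0][0]);
for t,r in stage_in_tool(c,d)[:1]: print(t.round(2),r.round(4))
E
```

```text
time_s: 16.35
eef_pos: [0.5108, -0.1481, 0.0789]
wrist_force: [2.5, -4.4, 2.7]
164.67279933938892
[ 1.08 -0.19 38.44] [0.0084 0.0016 0.0061]
```

```bash

python3 -m inch '[{"delta_pos":[-0.03,-0.03,0],"rotation":[0,0,0]},{"delta_pos":[0,0,0],"rotation":[0,0,0]},{"delta_pos":[0,0,0],"rotation":[0,0,0]}]' | grep -E "pos|force|time"
python3 -m inch '[{"delta_pos":[0,0,0],"rotation":[0,0,0]},{"delta_pos":[0,0,0],"rotation":[0,0,0]},{"delta_pos":[0,0,0],"rotation":[0,0,0]},{"delta_pos":[0,0,0],"rotation":[0,0,0]},{"delta_pos":[0,0,0],"rotation":[0,0,0]},{"delta_pos":[0,0,0],"rotation":[0,0,0]}]' 6
python3 - <<'E'
from h import *
c=camera("wrist");cv2.imwrite("pics/w8.png",c["color"][:,:,::-1])
E
```

```text
time_s: 16.7
eef_pos: [0.5109, -0.1481, 0.0788]
wrist_force: [1.8, -4.7, 1.9]
time_s: 17.3
eef_pos: [0.5106, -0.1477, 0.0786]
eef_rot: [-0.001, -0.02, 1.0, 0.0]
wrist_force: [-0.2, -0.0, -0.2]
opening: 0.701
```

View pics/w8.png

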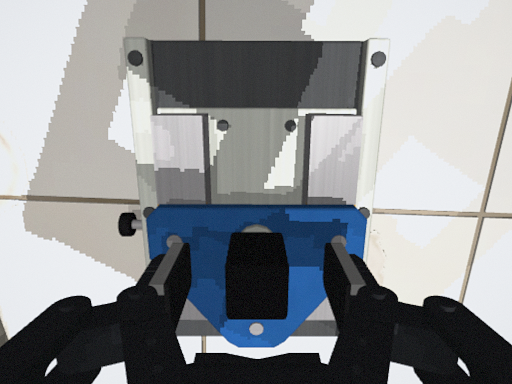

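```bash

python3 -m inch '[{"delta_pos":[0,0,-0.5],"rotation":[0,0,0]},{"delta_pos":[0,0,-1.5],"rotation":[0,0,0]},{"delta_pos":[0,0,-3],"rotation":[0,0,0]},{"delta_pos":[0,0,-3],"rotation":[0,0,0]},{"delta_pos":[0,0,-3],"rotation":[0,0,0]},{"delta_pos":[0,0,-1],"rotation":[0,0,0]},{"delta_pos":[0,0,0],"rotation":[0,0,0]},{"delta_pos":[0,0,0],"rotation":[0,0,0]}]' 8
python3 - <<'E'
from h import *
o=get_obs();c=camera("wrist");cv2.imwrite("pics/w9.png",c["color"][:,:,::-1])
im=c["color"].astype(int);m=((im.min(2)>80)&(im.max(2)-im.min(2)<60)).astype(np.uint8)
n,l,st,ce=cv2.connectedComponentsWithStats(m)
b=(im[...,2]>im[...,0]+50).astype(np.uint8)
for i in range(1,n):
    if 20<st[i][4]<300: print(st[i],ce[i])
y=.0395
for p in [(0,-.042),(0,.042),(.052,0)]:
    q=[.5100+np.cos(y)*p[0]-np.sin(y)*p[1],-.1483+np.sin(y)*p[0]+np.cos(y)*p[1],.03865+.024];print(p,proj(c,q,o))
s=camera("scene");cv2.imwrite("pics/s9.png",cv2.resize(s["color"][180:320,220:380,::-1],None,fx=4.5,fy=4.5,interpolation=cv2.INTER_CUBIC))
E
```

```text
time_s: 18.15
eef_pos: [0.5103, -0.1476, 0.1976]
eef_rot: [-0.001, -0.02, 1.0, 0.001]
wrist_force: [-0.3, 0.6, -0.1]
opening: 0.934
[203 180   8   9  58] [206.5        183.86206897]
[301 180  10   9  71] [305.64788732 184.11267606]
[245 216  23  15 281] [256.07117438 221.96797153]
[252 236   9   9  61] [256.         240.42622951]
[ 60 376  28   8 125] [ 76.088 380.808]
[427 376  27   8 123] [437.40650407 380.74796748]
(0, -0.042) [207.16938238 183.45340257]
(0, 0.042) [305.55420029 183.5390118 ]
(0.052, 0) [256.3312451  239.63287296]
```

View pics/w9.png

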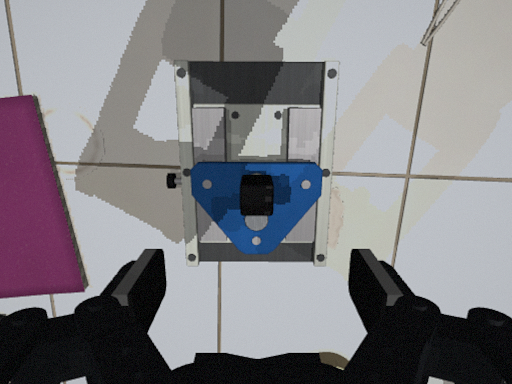

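View pics/s9.png

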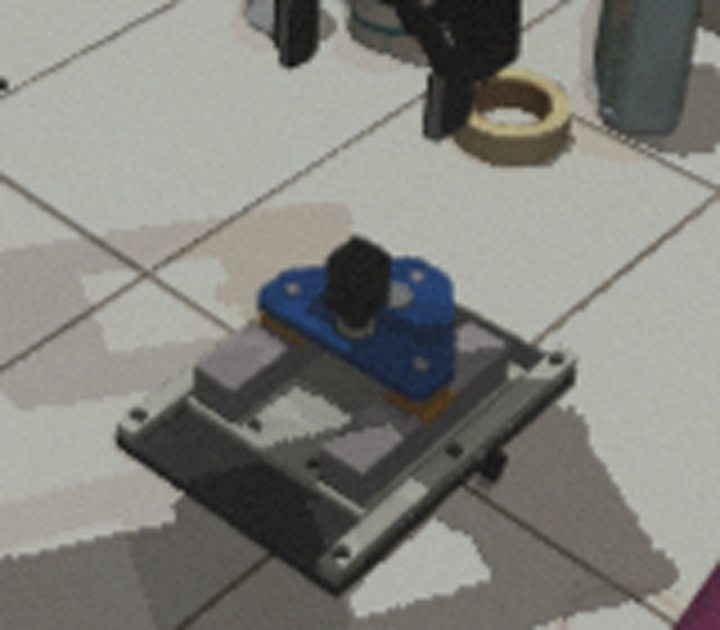

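```bash
python3 -c "
from bench import *
print(hand_in())"
```

```text
the job is handed in; nothing more can be done
None
```

The stage top is seated on the kinematic base and released, and I handed the job in at about 18 s; no verdict came back.

**What I did**
- I found the stage and the brass seats in the top, scene and wrist pictures. I gripped the knob, lifted the stage clear of the pad and set its feet on the rails about 8 mm short of the seats. Vertical force was 3–4 N.
- I slid along the rails in 0.5–1 mm steps until the feet dropped in. I then pressed the knob to about 6.5–7 mm, held it there, eased it back to about 1 mm, opened the gripper and moved straight up.

**What the checks showed**
- **Feet home:** after the drop, sliding on met growing resistance, about 3.6 N for 1 mm commanded. At full press the wrist force was 5.2 N, which puts the stage origin about 38.5 mm above the bench. On the rails at the same height it would have read about 7 N.
- **Final place:** in the last wrist picture all three foot dots lay within 1 pixel of where the home position predicts.
- **Released:** with the gripper open and clear, wrist force was about zero, and the knob looked free in the picture.
- **Bystanders:** I never moved near the beaker, brown bottle or tape roll, but I did not measure their positions again at the end.

**What disagreed or was weak**
- Dot spacing in the last picture, taken alone, gave a height 1–2 mm too high. The same measurement was already about 0.5% off before I picked the stage up, so I relied on the force reading instead.
- Sideways wrist force reached about 4–5 N at times while pressing and just before release.

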